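Prop the serving window wide open

ROBOT

A 6-joint arm with a two-finger parallel gripper is mounted at the origin on the work surface. World frame = base frame: x ahead of the robot, y to its left, z up, the work surface at z = 0. Lengths are in m, angles in rad, forces in N, time in s.
With the tool pointing down it reaches from about 0.375 to 0.975 m from the base axis. Payload 3.8 kg.
Tool frame: the origin (TCP) lies at the very end of the fingers, on their centre line; the grasp point (between the pads) lies 19 mm behind it; z points along the fingers, y is the direction in which the jaws open and shut (so a half turn about z gives the same grasp; the last joint's range is limited). The gripper opens to 85 mm and grips with 20 to 120 N. Pads are 22 mm wide; open, the fingers measure 114 mm over their backs; the gripper's body (76 mm by 85 mm) begins 54 mm behind the grasp point. The pads swing forward as they close: fully open they stand 13 mm farther back than shut.
Start: joints at [1.232, 0.264, 1.604, -0, 1.274, -0.037], TCP at [0.201, 0.644, 0.231] pointing down, gripper open.
Joint ranges: [-2.63, 2.63], [-0.94, 2.18], [0.31, 2.57], [-1.31, 4.45], [0, 2.66], [-2.55, 2.55]. Speed limits (rad/s): [2.57, 2.57, 3.14, 3.14, 3.14, 3.14].

INTERFACE

Orientations are given as a rotation vector (axis times angle).
In Python, from workcell import bot, viewer, finish_job gives the robot as it stands.
- The arm moves only by the tool servo_tool, never from a script. Its argument "plan" is a list that holds one entry, the list of rows, each a list of 6 numbers: the shift along the tool's x, y, z in cm, then the turn, a rotation vector about the tool's x, y, z in degrees. A call has 1 to 20 rows; each row is the pose to reach, as a shift and turn from the pose measured when the call began, along the tool's axes at that moment; what a row does not reach only later rows make up. A row lasts 1/12 s, in which the tool goes at most 41.7 mm and 7.16 degrees, less where a joint would pass 70% of its speed; a pose out of reach is approached as far as the arm can. A call with a gripper value outside its range is refused whole. "claw" is the finger opening in cm, from 0 to 8.54, set as the call begins (left out, the last holds). The fingers move at their own pace and stop on an object; "grip_force" is the grip in N (left out, the last holds). Time passes only in rows, so rows that repeat a pose let the fingers close. It gives the time, the measured TCP pose, the force and the opening at its end, in the units of the state.
- bot.read_state(): the state, without advancing time (a new reading comes with each control period).
- viewer.read_camera(name): name is "scene" or "top"; returns a dict with "color" (420x560x3 uint8, red, green, blue), "fx", "fy", "cx", "cy" (pixels), "eye" and "rotation" of the camera in the world. Camera axes: x right, y down, z forward; pixel columns grow to the right and rows downward; lengths in m; the calibration is good to about 2 mm. A picture is of the moment at which its call begins. There is no depth.
- finish_job(): hands the job in, once; it reports no verdict.
The state is a dict: "time": time; "q": joint angles; "joint_vel": joint speeds; "joint_torque": joint torques, N m; "tool_pos": TCP position; "tcp_rot": TCP orientation; "wrist_force": force on the tool from outside, world axes, zero at the start; "torque": the same for the moment, N m; "width": opening from 0.0 (shut) to 1.0 (fully open).
Only numpy, scipy, OpenCV 4.12 (cv2) and the standard library are available. Lean on these libraries where they do the work, as an engineer would, in place of code of your own. Each camera call takes 0.05 s, during which the arm holds its last target.

TASK

Air the kitchen through the little casement window: first clear the white jar that stands in front of the stay's pin away, standing it upright, wholly on the round cork mat. Then lift the window stay off its pin by its ball knob, swing the window open with it, and drop the stay's last hole, the one nearest the knob, fully down over the same pin so that the window stays open. Let go, and leave the other things where they stand.

Things in the scene. Friction and masses are not known exactly. Their poses are not given: they have to be found in the camera images.
- window: White low glazed screen, 640 wide x 214 high, 44 thick, with a small casement in its middle; fixed to the worktop. Origin: on the worktop, under the middle of the screen. Its x axis points out through the window (away from the robot), y to the left along the screen, z up. A sill board 20 mm high and 460 wide runs along its foot from x = -120 to x = +45 mm (window frame). The screen's near face lies at x = -22 mm and rises to z = 214 mm.
- sash (a joint): Opening angle of the casement sash (rad): 0 shut, grows as the sash swings out, to 1.3. The sash is 300 mm wide, side-hung on the left; its own upright hinge is a little stiff (about 0.12 N m), so it stays where it is left. With the last hole on the pin it reads about 0.83 to 0.97, depending on where the pin stands.
- hinge (a point): Point on the sash's upright hinge axis, at the left of the opening, at the level of the stay's underside. It belongs to the fixed screen and has the window's axes.
- pivot (a point): The stay's pivot on the sash: at the underside of the bar, on the axes about which the stay swings sideways and lifts. With the sash shut it lies 250 mm to the right of the hinge and 32 mm towards the room (-x of the window), and it turns with the sash about the hinge. Its axes are the stay's: x along the bar from the pivot to the knob end, y square to the bar to the left, z up from the bar.
- last_hole (a point): Centre of the stay's last hole (nearest the knob), at the underside of the bar, 220 mm from the pivot along the stay's x; the stay's axes. The stay is a flat steel bar 289 long, 22 wide, 5 thick, with five round holes of 11 mm at 100, 130, 160, 190 and 220 mm from the pivot. At the start the window is shut, the bar lies level along the sill and the first, second or third hole is over the pin. Seated, the bar's underside is 25 mm above the worktop.
- stay (a joint): How far the stay is lifted (rad): 0 level and fully down, grows to 0.7 as the knob end is lifted about the pivot; let go, it falls by its own weight (0.18 kg). A hole 100 mm from the pivot clears the pin at about 0.13, one at 220 mm at about 0.06.
- knob (a point): Centre of the steel ball knob, 24 mm across, on a short neck of 12 mm; it stands on the stay's tail, at x = 265, y = +40 mm from the pivot in the stay's axes (a side arm carries it towards the room at the start) and 32 mm above the bar's underside, 27 mm above its top. The ball spins freely on its neck, so fingers that pinch it need not turn with the stay.
- pin_tip (a point): Tip of the steel pin on the strip on the sill; fixed. The pin is 7 mm thick, tapered to 3 mm over its last 6 mm, upright; its tip is 37 mm above the worktop, 12 mm above the underside of a seated stay. It stands at one of three places along the strip, 32 mm to the room side of the screen's middle plane.
- jar_center (a point): Centre of the white ceramic spice jar with a flat wooden lid that stands on the sill in front of the pin, where the stay's tail has to come; 48 mm across (lid 45), 80 high; this point is 40 mm above its underside. About 0.22 kg.
- mat: Round cork mat lying on the worktop, 116 mm across, 6 thick, fixed; origin at the centre of its underside. It lies to the left or right in front of the window.
- bowl: Blue bowl, 104 across, 48 high, origin under its centre; a bystander, it stands on the other side from the mat.
- mug: White cup, 68 across, 74 high, on the right part of the sill; origin under its centre; bystander.
- mill: Dark wooden pepper mill, 48 across, 172 high, in front of the window; origin under its centre; bystander.
- canister: White canister with a steel cap, 64 across, 105 high, left of the sill; origin under its centre; bystander.
- salt: Small white jar with a wooden cap, 46 across, 66 high, right of the sill; origin under its centre; bystander.
- spoon: Wooden spoon, 240 long, lying on the worktop at the left; bystander.

How it is judged:
By the outcome, as a careful person would: the job done as asked, in the order asked, and still so for the second after the job is handed in, with the robot touching nothing.
It also fails if it takes over 69 s, if anything falls off the work surface, if the arm or the gripper's body presses on something with over 40 N, if the wrist force passes 120 N, or if a joint passes its speed limit or range.

## Working session

There is one attempt and no reset: what is moved stays moved. The work goes in short steps, Python scripts to look and compute and a tool call to move; the robot and the scene stay as the last step left them, time stands still between calls to the robot, and variables do not carry over. Pictures are saved under pics/ and viewed, and the job is handed in when it is done.

Besides the shell and the picture viewer there is one more tool, called after "Call:" as a command line: name --argument value ..., lists and objects as JSON in quotes. servo_tool: Moves the arm, as the interface text tells. Its arguments: {"type":"object","properties":{"plan":{"type":"array"},"claw":{"type":"number"},"grip_force":{"type":"number"}},"required":["plan"]}

```bash
mkdir -p pics; ls
cat > h.py <<'E'
import numpy as np, cv2
from workcell import bot, viewer
def snap(n,f,crop=None,s=1):
    c=viewer.read_camera(n); im=c["color"][:,:,::-1].copy()
    np.savez(f"pics/{f}.npz",**c)
    o=im
    if crop: x0,y0,x1,y1=crop; o=im[y0:y1,x0:x1]
    if s!=1: o=cv2.resize(o,None,fx=s,fy=s,interpolation=cv2.INTER_CUBIC)
    cv2.imwrite(f"pics/{f}.png",o); return c
def ld(f): return dict(np.load(f"pics/{f}.npz"))
def ray(c,u,v):
    d=np.array([(u-c["cx"])/c["fx"],(v-c["cy"])/c["fy"],1.]); return np.array(c["eye"]),np.array(c["rotation"])@d
def onz(c,u,v,z):
    e,d=ray(c,u,v); return e+d*(z-e[2])/d[2]
def proj(c,p):
    q=np.array(c["rotation"]).T@(np.array(p)-c["eye"]); return np.array([c["fx"]*q[0]/q[2]+c["cx"],c["fy"]*q[1]/q[2]+c["cy"]])
def tri(c1,p1,c2,p2):
    e1,d1=ray(c1,*p1);e2,d2=ray(c2,*p2)
    A=np.stack([d1,-d2],1);t=np.linalg.lstsq(A,e2-e1,rcond=None)[0]
    a=e1+d1*t[0];b=e2+d2*t[1]; return (a+b)/2,np.linalg.norm(a-b)
E
python3 - <<'E'
from h import *
print(bot.read_state())
for n in("scene","top"):
    c=snap(n,n+"0"); print(n,c["fx"],c["cx"],c["cy"],c["eye"],c["rotation"])
E
```

```text
pics
{'time': 0.0, 'q': array([ 1.23211998e+00,  2.64760626e-01,  1.60534759e+00, -3.62998312e-05,
        1.27372624e+00, -3.69027587e-02]), 'joint_vel': array([-0.0008381 , -0.00057772,  0.00053225,  0.00052924, -0.00040759,
        0.00080524]), 'joint_torque': array([ 2.85833943e-03, -5.15092993e+01, -3.67326558e+01,  2.45033033e-05,
        1.29904298e-02,  1.51988502e-05]), 'tool_pos': array([0.20039289, 0.64380645, 0.22997127]), 'tcp_rot': array([-0.47215359, -3.10551897,  0.00346925]), 'wrist_force': array([ 0.13449852, -0.96761146,  0.03464336]), 'torque': array([ 0.02435027,  0.01493236, -0.01253309]), 'width': 1.0008731934746635}
scene 404.491900580933 282.8403063735486 204.64794321823487 [0.42442424 0.50620546 1.0053531 ] [-0.23537713  3.00568505 -0.71585541]
top 382.2835576006696 281.80074345499366 210.41111449379477 [0.38620207 0.05604496 1.03157102] [-2.15194812  2.18052388 -0.1231002 ]
```

```bash
sed -i 's/    np.savez(f"pics/    c["rotation"]=cv2.Rodrigues(np.array(c["rotation"],float))[0]\n    np.savez(f"pics/' h.py
python3 - <<'E'
from h import *
for n in("scene","top"): snap(n,n+"0",s=1.4)
E
```

```text
(no output)
```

View pics/scene0.png

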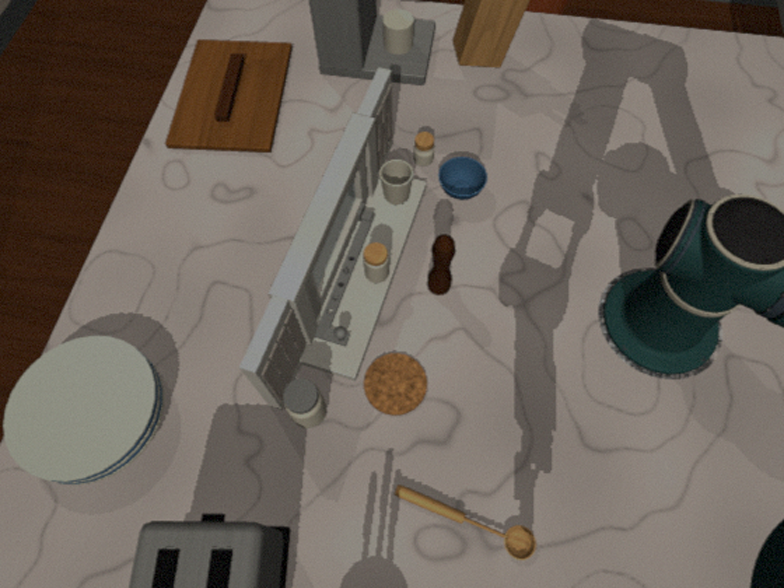

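View pics/top0.png

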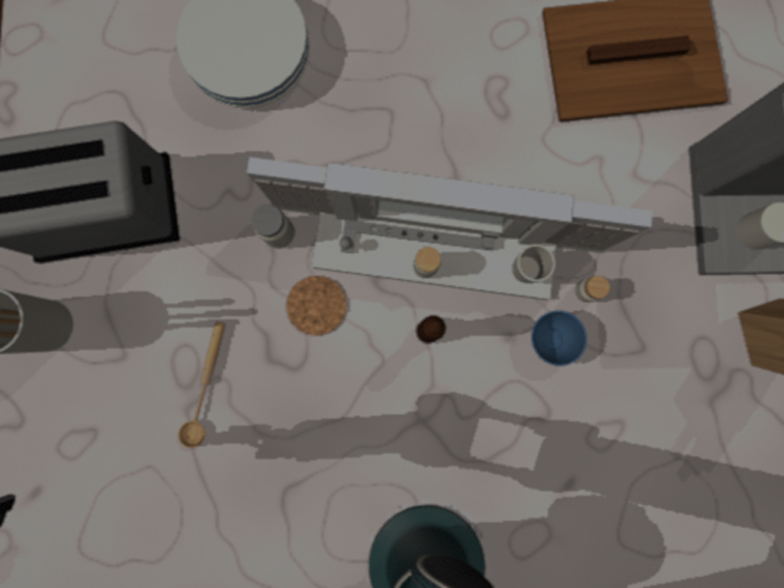

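Run:
```python
from h import *
for n,x0,y0,x1,y1 in(("scene",175,90,320,280),("top",170,110,470,215)):
    c=ld(n+"0"); s=780/(x1-x0) if n=="top" else 3.1
    o=cv2.resize(c["color"][y0:y1,x0:x1,::-1],None,fx=s,fy=s,interpolation=cv2.INTER_CUBIC)
    o=cv2.convertScaleAbs(o,alpha=1.5)
    cv2.imwrite(f"pics/z{n}0.png",o)
```

```text
(no output)
```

View pics/zscene0.png

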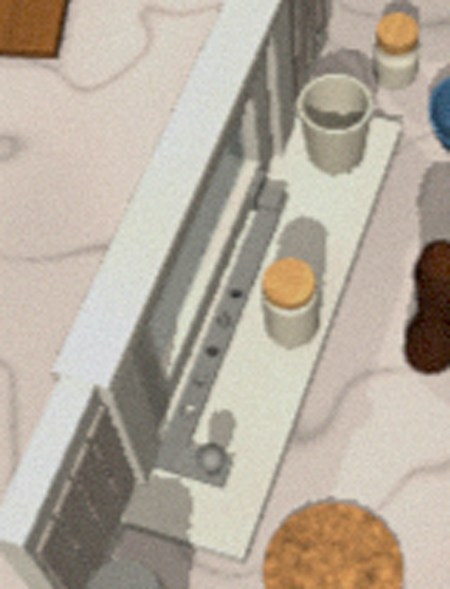

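View pics/ztop0.png

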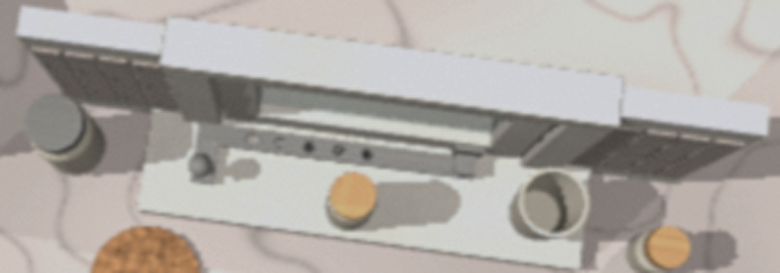

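Run:
```python
from h import *
S=ld("scene0");T=ld("top0")
fs=lambda u,v:((u+.5)/3.1+175-.5,(v+.5)/3.1+90-.5)
ft=lambda u,v:((u+.5)/2.6+170-.5,(v+.5)/2.6+110-.5)
f3=lambda a:np.round(a,4)
for n,p in dict(lf=(138,211),rf=(581,269)).items(): print("T",n,f3(onz(T,*ft(*p),.02)))
for n,p in dict(lf=(245,560),rf=(402,119)).items(): print("S",n,f3(onz(S,*fs(*p),.02)))
for n,(a,b) in dict(h100=((236,294),(366,155)),h130=((225,320),(338,150)),h160=((212,351),(309,147)),h190=((200,382),(280,142)),h220=((190,408),(252,139))).items():
    print(n,f3(onz(S,*fs(*a),.030)),f3(onz(T,*ft(*b),.030)),f3(tri(S,fs(*a),T,ft(*b))[0]))
p,e=tri(S,fs(212,458),T,ft(201,165));print("knob",f3(p),e)
print("lid",f3(onz(S,*fs(290,282),.10)),f3(onz(T,*ft(353,196),.10)))
# mat & others
for n,c in(("S",S),("T",T)):
    hsv=cv2.cvtColor(c["color"],cv2.COLOR_RGB2HSV)
    for nm,lo,hi,z in(("orange",(5,110,60),(20,255,255),.006),("blue",(100,100,30),(120,255,255),.048)):
        m=cv2.inRange(hsv,lo,hi);k,l,st,ce=cv2.connectedComponentsWithStats(m)
        for i in range(1,k):
            if st[i,4]>60: print(n,nm,st[i],ce[i].round(1),f3(onz(c,*ce[i],z)),f3(onz(c,*ce[i],.1)))
```

```text
T lf [0.5528 0.2092 0.02  ]
T rf [ 0.4869 -0.2444  0.02  ]
S lf [0.5526 0.2099 0.02  ]
S rf [ 0.4857 -0.2506  0.02  ]
h100 [ 0.6059 -0.028   0.03  ] [ 0.6063 -0.026   0.03  ] [ 0.6052 -0.0256  0.0344]
h130 [ 6.104e-01 -5.000e-04  3.000e-02] [0.6119 0.0027 0.03  ] [0.6097 0.0031 0.0371]
h160 [0.6156 0.0315 0.03  ] [0.6154 0.0324 0.03  ] [0.6151 0.0324 0.0319]
h190 [0.6198 0.0626 0.03  ] [0.6211 0.0621 0.03  ] [0.6206 0.0621 0.0293]
h220 [0.6232 0.088  0.03  ] [0.6246 0.0908 0.03  ] [0.6225 0.0906 0.0363]
knob [0.5913 0.1409 0.0581] 0.001650495489378063
lid [ 0.5505 -0.0079  0.1   ] [ 0.5514 -0.007   0.1   ]
S orange [ 324    0   81   48 2131] [352.4  19.6] [ 0.3804 -0.7665  0.006 ] [ 0.3845 -0.6468  0.1   ]
S orange [ 119   29   89   80 4974] [164.2  69.4] [ 0.9815 -0.4308  0.006 ] [ 0.9291 -0.3427  0.1   ]
S orange [297  94  13  14 144] [302.7 100.6] [ 0.5061 -0.368   0.006 ] [ 0.4984 -0.2858  0.1   ]
S orange [260 173  17  17 209] [267.9 181.1] [ 0.5644 -0.0596  0.006 ] [ 0.5512 -0.0064  0.1   ]
S orange [ 260  252   45   44 1528] [282.  273.9] [0.4814 0.2038 0.006 ] [0.476  0.2323 
[... 269 characters left out ...]
 [ 0.925  -0.3918  0.1   ]
T orange [298 178  16  12 137] [305.9 183.4] [ 0.5727 -0.0147  0.006 ] [ 0.5556 -0.0082  0.1   ]
T orange [ 205  198   42   41 1334] [225.7 217.8] [0.4816 0.2031 0.006 ] [0.4728 0.1896 0.1   ]
T orange [419 198  15  15 171] [426.1 205. ] [ 0.5093 -0.3389  0.006 ] [ 0.498  -0.3027  0.1   ]
T orange [ 528  214   32   53 1186] [546.5 239.4] [ 0.4122 -0.6568  0.006 ] [ 0.4098 -0.5915  0.1   ]
T orange [151 231   9  28  90] [154.8 243.2] [0.4161 0.3923 0.006 ] [0.4133 0.3615 0.1   ]
T orange [128 302  18  17 212] [136.5 310. ] [0.2421 0.4362 0.006 ] [0.2554 0.4014 0.1   ]
T blue [ 381  223   37   37 1100] [399.  241.1] [ 0.4119 -0.2478  0.048 ] [ 0.4105 -0.2317  0.1   ]
```

Run:
```python
from h import *
from scipy.spatial.transform import Rotation as R
S=ld("scene0");T=ld("top0")
f3=lambda a:np.round(a,3)
g=lambda u,v:((u+.5)/1.4-.5,(v+.5)/1.4-.5)
print("mill top",f3(onz(S,*g(443,245),.165)),f3(onz(T,*g(432,328),.165)), "base",f3(onz(S,*g(439,287),.005)))
print("mug",f3(onz(S,*g(397,172),.094)),f3(onz(T,*g(534,264),.094)))
print("can",f3(onz(S,*g(301,390),.105)),f3(onz(T,*g(270,222),.105)))
s=bot.read_state();print(R.from_rotvec(s["tcp_rot"]).as_matrix().round(3))
print("screen top", f3(onz(T,*g(250,158),.214)),f3(onz(T,*g(248,173),.214)))
```

```text
mill top [ 0.429 -0.005  0.165] [ 0.427 -0.007  0.165] base [ 0.427 -0.005  0.005]
mug [ 0.542 -0.203  0.094] [ 0.542 -0.196  0.094]
can [0.626 0.268 0.105] [0.621 0.271 0.105]
[[-0.955  0.297 -0.   ]
 [ 0.297  0.955 -0.001]
 [ 0.    -0.001 -1.   ]]
screen top [0.697 0.279 0.214] [0.673 0.281 0.214]
```

```bash
cat >> h.py <<'E'
from scipy.spatial.transform import Rotation as R
YW=np.array([.1475,.989,0]);XW=np.array([.989,-.1475,0])
def go(p,yaw=1.4227,tilt=None):
    "tool-frame delta (cm, deg) to world TCP p with tool y at yaw, tool down"
    s=bot.read_state();R0=R.from_rotvec(s["tcp_rot"])
    y=np.array([np.cos(yaw),np.sin(yaw),0]);z=np.array([0,0,-1.])
    R1=R.from_matrix(np.stack([np.cross(y,z),y,z],1))
    d=R0.inv().apply(np.array(p)-s["tool_pos"])*100
    r=(R0.inv()*R1).as_rotvec(degrees=True)
    return np.round(np.r_[d,r],2)
def st():
    s=bot.read_state();print("t",round(s["time"],2),"p",s["tool_pos"].round(4),"F",s["wrist_force"].round(1),"w",round(s["width"],3));return s
E
python3 -c "
from h import *
print(go([.551,-.007,.2]))"
```

```text
[-5.282e+01 -5.174e+01  3.110e+00 -8.000e-02 -1.000e-02 -8.810e+00]
```

Call:
servo_tool --plan '[[[-1.5,-1.5,0.1,0,0,-0.4],[-4,-4,0.2,0,0,-0.8],[-6.8,-6.7,0.3,0,0,-1.3],[-9.6,-9.4,0.5,0,0,-1.8],[-12.4,-12.2,0.6,0,0,-2.2],[-15.2,-14.9,0.8,0,0,-2.7],[-18,-17.6,1,0,0,-3.1],[-20.8,-20.4,1.2,0,0,-3.6],[-23.6,-23.1,1.3,0,0,-4],[-26.4,-25.9,1.5,0,0,-4.4],[-29.2,-28.6,1.6,0,0,-4.9],[-32,-31.3,1.8,0,0,-5.3],[-34.8,-34.1,2,0,0,-5.8],[-37.6,-36.8,2.2,0,0,-6.3],[-40.4,-39.6,2.3,0,0,-6.7],[-43.2,-42.3,2.5,0,0,-7.2],[-46,-45,2.7,0,0,-7.7],[-48.8,-47.8,2.8,0,0,-8.2],[-51.4,-50.3,3,0,0,-8.6],[-52.8,-51.7,3.1,0,0,-8.8]]]' --claw 8.54

```text
time: 1.87
tool_pos: [0.5523, -0.0101, 0.2]
tcp_rot: [0.236, 3.132, -0.004]
wrist_force: [-0.0, 0.7, 0.1]
width: 1.001
```

Run:
```python
from h import *
st()
for n in("scene","top"): snap(n,n+"1",s=1.4)
print(go([.551,-.007,.055]))
```

```text
t 1.87 p [ 0.5523 -0.0101  0.2   ] F [-0.   0.7  0.1] w 1.001
[ 1.400e-01  2.800e-01  1.447e+01 -1.300e-01 -1.000e-02 -2.400e-01]
```

View pics/scene1.png

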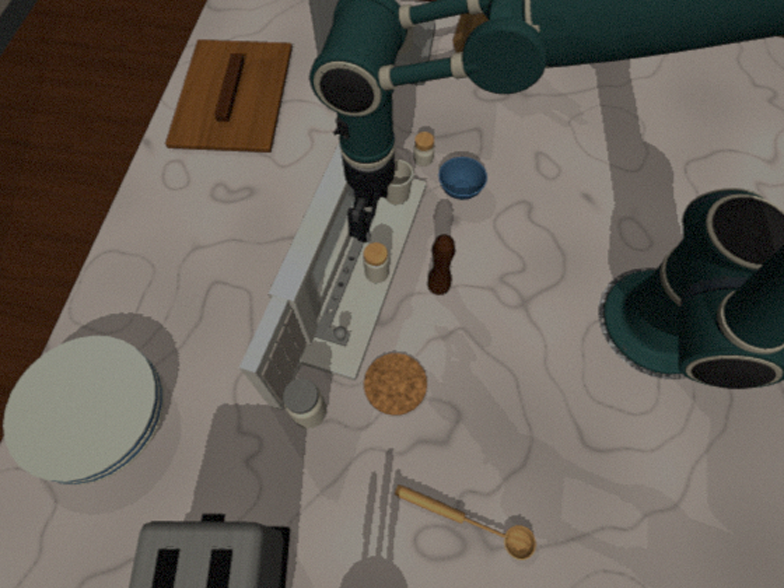

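View pics/top1.png

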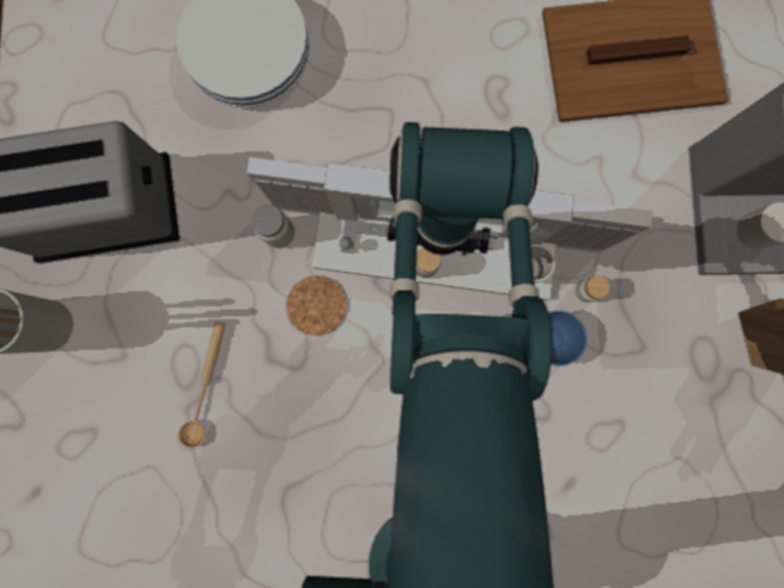

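Call:
servo_tool --plan '[[[0.1,0.3,1,0,0,-0.2],[0.1,0.3,3,0,0,-0.2],[0.1,0.3,5.5,0,0,-0.2],[0.1,0.3,8,0,0,-0.2],[0.1,0.3,10.5,0,0,-0.2],[0.1,0.3,12.5,0,0,-0.2],[0.1,0.3,14,0,0,-0.2],[0.1,0.3,14.7,0,0,-0.2],[0.1,0.3,14.7,0,0,-0.2]]]'

```text
time: 2.72
tool_pos: [0.5487, -0.0054, 0.0502]
tcp_rot: [-0.231, -3.128, 0.003]
wrist_force: [0.1, 1.6, 0.1]
width: 0.997
```

Call:
servo_tool --plan '[[[0,0,0,0,0,0],[0,0,0,0,0,0],[0,0,0,0,0,0],[0,0,0,0,0,0],[0,0,0,0,0,0],[0,0,0,0,0,0],[0,0,0,0,0,0],[0,0,0,0,0,0]]]' --claw 3.5 --grip_force 35

```text
time: 3.38
tool_pos: [0.55, -0.0055, 0.0517]
tcp_rot: [-0.231, -3.13, 0.003]
wrist_force: [0.2, 0.7, 6.1]
width: 0.55
```

Run:
```python
from h import *
st()
snap("scene","scene2",s=1.4)
```

```text
t 3.38 p [ 0.55   -0.0055  0.0517] F [0.2 0.7 6.1] w 0.55
```

View pics/scene2.png

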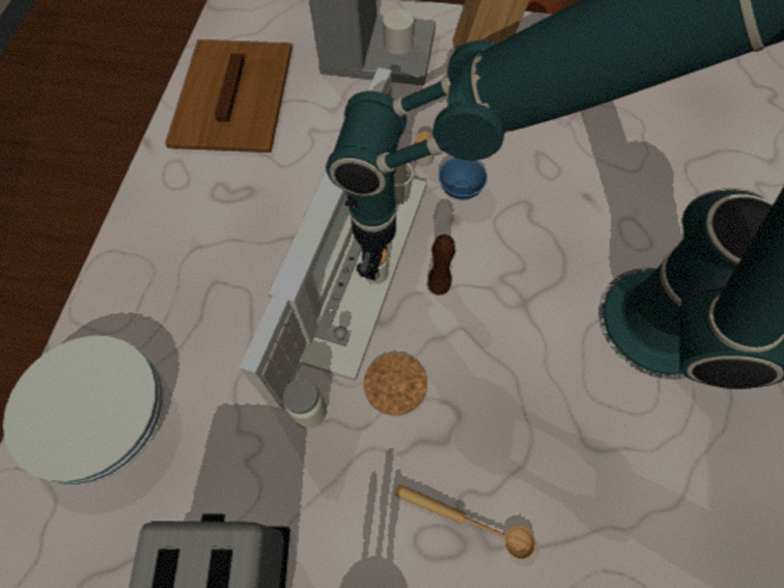

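```bash
python3 -c "
from h import *
print(go([.55,-.0055,.13]),go([.4815,.2033,.13]),go([.4815,.2033,.0385]))"
```

```text
[ 0.02 -0.02 -7.83 -0.11 -0.15  0.04] [ 9.86 19.63 -7.85 -0.11 -0.15  0.04] [ 9.83 19.65  1.3  -0.11 -0.15  0.04]
```

Call:
servo_tool --plan '[[[0,0,-0.5,0,0,0],[0,0,-2,0,0,0],[0,0,-4,0,0,0],[0,0,-6,0,0,0],[0.2,0.5,-7.5,0,0,0],[1,2,-7.8,0,0,0],[2.2,4.4,-7.8,0,0,0],[3.5,7,-7.8,0,0,0],[4.8,9.5,-7.8,0,0,0],[6,12,-7.8,0,0,0],[7.2,14.4,-7.8,0,0,0],[8.4,16.7,-7.8,0,0,0],[9.3,18.5,-7.8,0,0,0],[9.8,19.5,-7,0,0,0],[9.8,19.6,-5,0,0,0],[9.8,19.6,-3,0,0,0],[9.8,19.6,-1.3,0,0,0],[9.8,19.6,-0.3,0,0,0],[9.8,19.6,0.3,0,0,0],[9.8,19.6,0.3,0,0,0]]]'

```text
time: 5.1
tool_pos: [0.4806, 0.202, 0.0468]
tcp_rot: [-0.232, -3.127, 0.005]
wrist_force: [0.2, -0.2, -1.8]
width: 0.547
```

Run:
```python
from h import *
st();print(go([.4815,.2033,.038]))
snap("scene","scene3",s=1.4)
```

```text
t 5.1 p [0.4806 0.202  0.0468] F [ 0.2 -0.2 -1.8] w 0.547
[-0.08  0.15  0.87 -0.21 -0.32  0.01]
```

View pics/scene3.png

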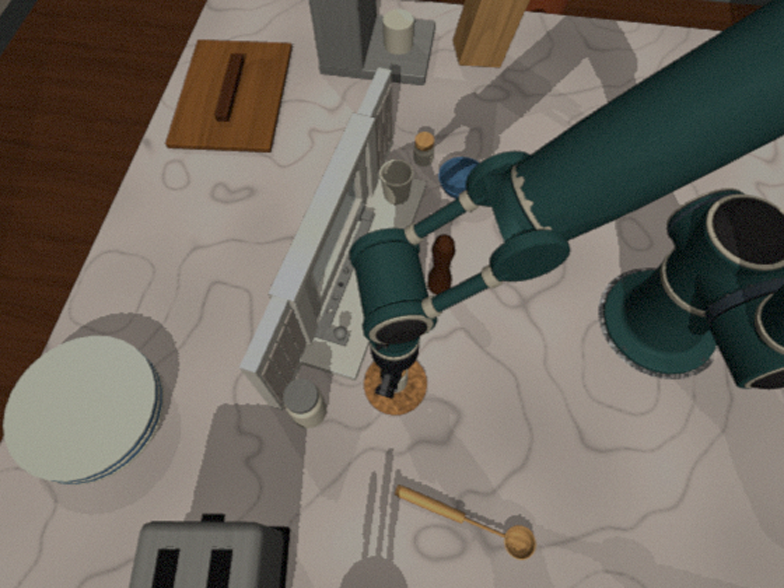

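Call:
servo_tool --plan '[[[-0.1,0.1,0.3,-0.2,-0.3,0],[-0.1,0.1,0.6,-0.2,-0.3,0],[-0.1,0.1,0.8,-0.2,-0.3,0],[-0.1,0.1,0.9,-0.2,-0.3,0],[-0.1,0.1,0.9,-0.2,-0.3,0]]]'

```text
time: 5.57
tool_pos: [0.4826, 0.2031, 0.039]
tcp_rot: [0.232, 3.131, 0.001]
wrist_force: [0.3, 0.4, -1.9]
width: 0.549
```

Call:
servo_tool --plan '[[[0,0,0,0,0,0],[0,0,0,0,0,0],[0,0,0,0,0,0],[0,0,0,0,0,0]]]' --claw 7.5

```text
time: 5.9
tool_pos: [0.483, 0.2033, 0.0394]
tcp_rot: [0.232, 3.131, 0.002]
wrist_force: [0.3, 0.5, 0.2]
width: 0.874
```

```bash
python3 -c "
from h import *
print(go([.483,.2033,.17]),go([.5913,.1412,.17]))"
```

```text
[-3.000e-02  2.000e-02 -1.306e+01  7.000e-02  1.200e-01  1.000e-02] [-1.166e+01 -4.530e+00 -1.304e+01  7.000e-02  1.200e-01  1.000e-02]
```

Call:
servo_tool --plan '[[[0,0,-1,0,0,0],[0,0,-3,0,0,0],[0,0,-6,0,0,0],[0,0,-9,0,0,0],[0,0,-11.5,0,0,0],[-0.5,-0.2,-12.7,0,0,0],[-2.5,-1,-13,0,0,0],[-5,-2,-13,0,0,0],[-7.5,-3,-13,0,0,0],[-9.7,-3.8,-13,0,0,0],[-11.2,-4.3,-13,0,0,0],[-11.6,-4.5,-13,0,0,0],[-11.6,-4.5,-13,0,0,0]]]'

```text
time: 6.98
tool_pos: [0.5914, 0.1407, 0.1691]
tcp_rot: [0.234, 3.131, 0.001]
wrist_force: [-0.3, -0.4, -0.6]
width: 0.879
```

Run:
```python
from h import *
st();print(go([.5913,.1412,.040]))
for n in("scene","top"): snap(n,n+"4",s=1.4)
```

```text
t 6.98 p [0.5914 0.1407 0.1691] F [-0.3 -0.4 -0.6] w 0.879
[ 0.03  0.04 12.91  0.05  0.08 -0.08]
```

View pics/scene4.png

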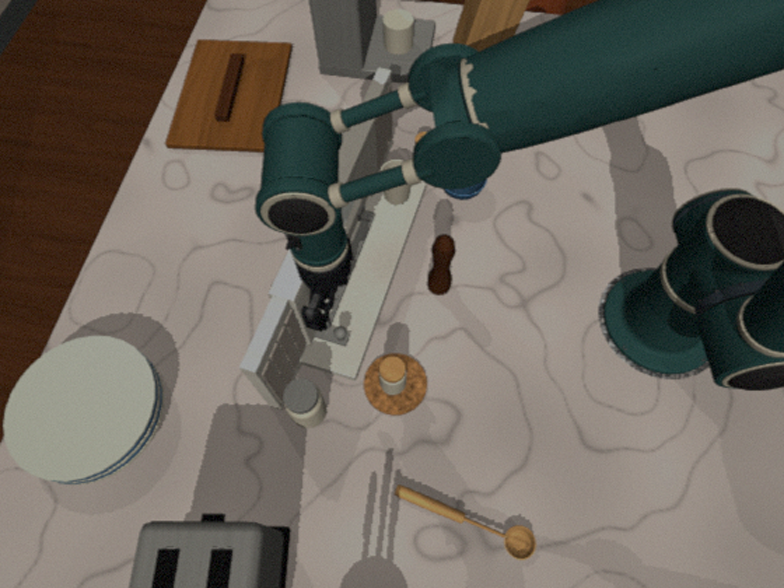

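View pics/top4.png

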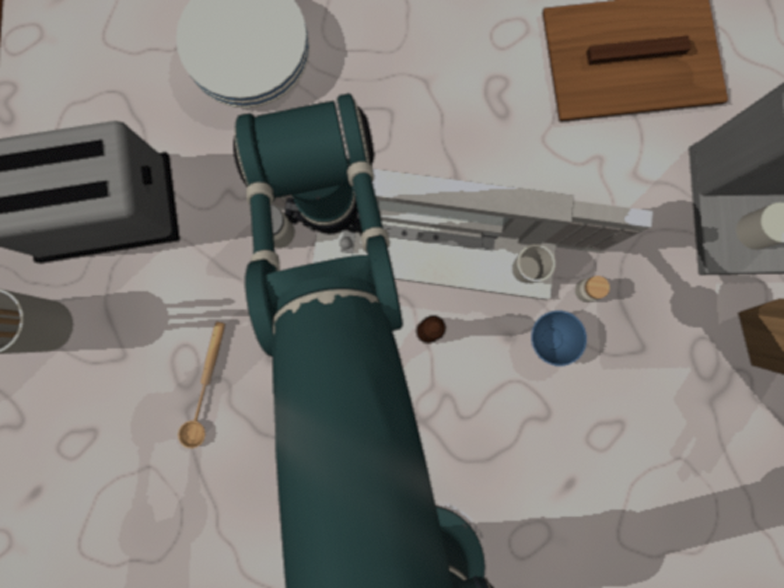

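Call:
servo_tool --plan '[[[-0.1,0,1,0,-1.5,0],[-0.1,0,3,0,-4,0],[-0.1,0,5,0,-6,0],[-0.2,0,7,0,-6,0],[-0.2,0,8.5,0,-6,0],[-0.2,0,9,0,-6,0],[-0.2,0,9,0,-6,0]]]' --claw 6

```text
time: 7.67
tool_pos: [0.5894, 0.1417, 0.0772]
tcp_rot: [0.224, 3.032, -0.012]
wrist_force: [-0.9, -0.1, 0.4]
width: 0.701
```

Run:
```python
from h import *
s=st();Rm=R.from_rotvec(s["tcp_rot"]);print(Rm.as_matrix().round(3))
print(Rm.inv().apply(np.array([.593,.1408,.040])-s["tool_pos"])*100)
for n in("scene",): snap(n,n+"5",crop=(140,60,340,300),s=2.5)
```

```text
t 7.67 p [0.5894 0.1417 0.0772] F [-0.9 -0.1  0.4] w 0.701
[[-0.984  0.147  0.1  ]
 [ 0.146  0.989 -0.015]
 [-0.101 -0.    -0.995]]
[ 0.01369183 -0.03624525  3.74048326]
```

View pics/scene5.png

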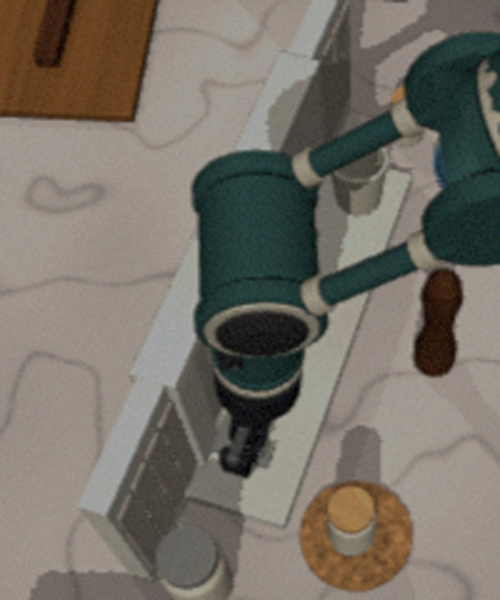

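Call:
servo_tool --plan '[[[0,0,1,0,0,0],[0,0,2,0,0,0],[0,0,3,0,0,0],[0,0,3.6,0,0,0],[0,0,3.7,0,0,0],[0,0,3.7,0,0,0]]]'

```text
time: 8.22
tool_pos: [0.594, 0.1411, 0.0408]
tcp_rot: [0.224, 3.032, -0.012]
wrist_force: [0.8, -1.0, -0.4]
width: 0.703
```

Call:
servo_tool --plan '[[[0,0,0,0,0,0],[0,0,0,0,0,0],[0,0,0,0,0,0],[0,0,0,0,0,0],[0,0,0,0,0,0],[0,0,0,0,0,0],[0,0,0,0,0,0]]]' --claw 1.5 --grip_force 60

```text
time: 8.8
tool_pos: [0.594, 0.1407, 0.0409]
tcp_rot: [0.224, 3.032, -0.012]
wrist_force: [-0.0, -2.8, 0.6]
width: 0.238
```

Run:
```python
from h import *
s=st();Rm=R.from_rotvec(s["tcp_rot"]);print("grasp",s["tool_pos"]-.019*Rm.as_matrix()[:,2])
for n in("scene",): snap(n,n+"6",crop=(140,60,340,300),s=2.5)
```

```text
t 8.8 p [0.594  0.1407 0.0409] F [-0.  -2.8  0.6] w 0.238
grasp [0.59210688 0.14098684 0.0597679 ]
```

View pics/scene6.png

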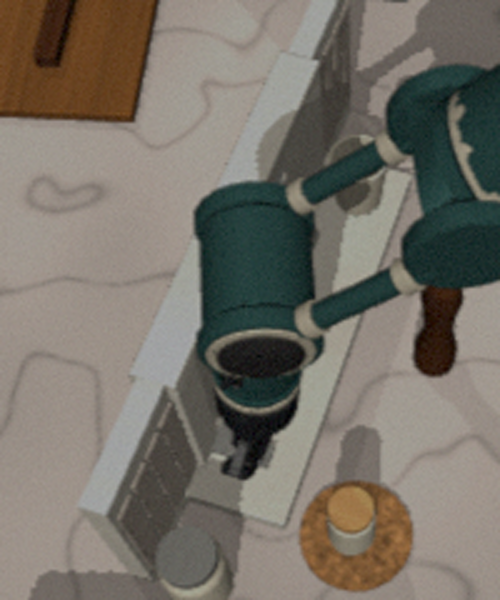

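Call:
servo_tool --plan '[[[0,0,0,0,0,0],[0,0,0,0,0,0],[0,0,0,0,0,0],[0,0,0,0,0,0]]]'

```text
time: 9.18
tool_pos: [0.594, 0.1407, 0.0408]
tcp_rot: [0.224, 3.032, -0.012]
wrist_force: [-0.8, -2.1, 1.2]
width: 0.238
```

Call:
servo_tool --plan '[[[0,0,-0.5,0,0,0],[-0.1,-0.1,-1,0,0,0],[-0.1,-0.2,-1.4,0,0,0],[-0.2,-0.3,-2,0,0,0],[-0.3,-0.5,-2.6,0,0,0],[-0.3,-0.6,-3.3,0,0,0],[-0.4,-0.8,-3.9,0,0,0],[-0.4,-0.8,-3.9,0,0,0]]]'

```text
time: 9.85
tool_pos: [0.5941, 0.1331, 0.0822]
tcp_rot: [0.224, 3.028, -0.01]
wrist_force: [0.3, 2.3, -3.5]
width: 0.24
```

Run:
```python
from h import *
s=st();Rm=R.from_rotvec(s["tcp_rot"]);print("grasp",s["tool_pos"]-.019*Rm.as_matrix()[:,2])
snap("scene","scene7",crop=(140,60,340,300),s=2.5)
snap("top","top7",crop=(170,80,470,280),s=2.6)
```

```text
t 9.85 p [0.5941 0.1331 0.0822] F [ 0.3  2.3 -3.5] w 0.24
grasp [0.59214949 0.13334307 0.10109402]
```

View pics/scene7.png

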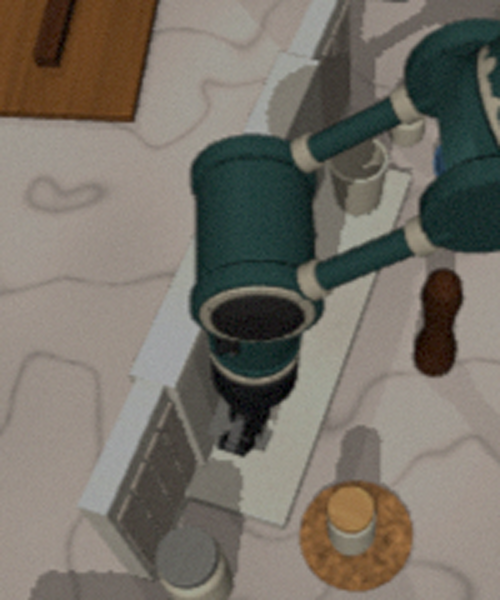

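View pics/top7.png

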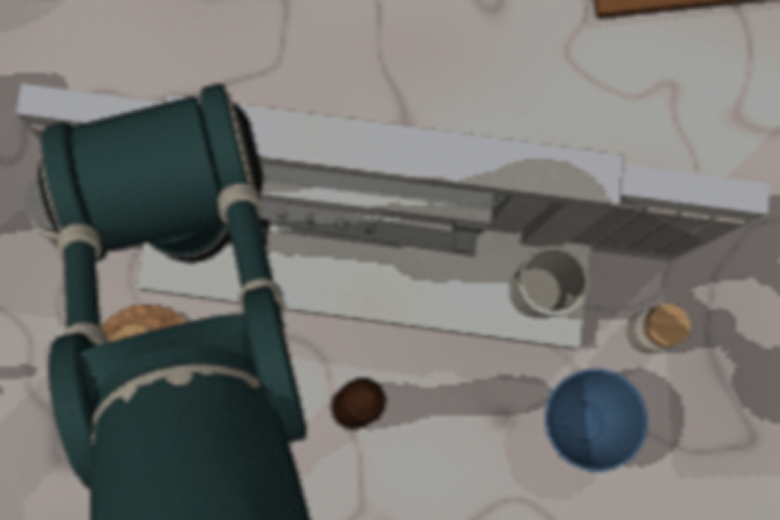

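```bash
cat > path.py <<'E'
from h import *
from scipy.optimize import brentq
PIV=np.array([.5918,-.1266]);W=np.stack([XW[:2],YW[:2]],1);W=W/np.linalg.norm(W,axis=0)
HIN=PIV+W@np.array([.032,.25])
rot=lambda a:np.array([[np.cos(a),-np.sin(a)],[np.sin(a),np.cos(a)]])
PIN=np.array([0,.13])+np.array([-.032,-.25])  # window axes rel hinge
def piv(th): return rot(th)@np.array([-.032,-.25])
def knob(th,al,ph):
    p=piv(th);xs=rot(al)@np.array([0,1.]);ys=np.array([-xs[1],xs[0]])
    l=.265*np.cos(ph)-.032*np.sin(ph)
    k=HIN+W@(p+xs*l+ys*.04)
    return np.array([*k,.025+.265*np.sin(ph)+.032*np.cos(ph)])
def hole(th,al,ph):
    p=piv(th);xs=rot(al)@np.array([0,1.]);return p+xs*.22*np.cos(ph)
TH=brentq(lambda t:np.linalg.norm(piv(t)-PIN)-.22,.7,1.1)
d=PIN-piv(TH);AL=np.arctan2(-d[0],d[1])
OFF=np.array([.594,.1407,.0408])-knob(0,0,0)
def rows(wps):
    s=bot.read_state();Rm=R.from_rotvec(s["tcp_rot"])
    for w in wps: print((Rm.inv().apply(knob(*w)+OFF-s["tool_pos"])*100).round(2).tolist(), "world",(knob(*w)+OFF).round(4),"knobwin",(W.T@(knob(*w)[:2]-HIN)+[0,0]).round(3))
E
python3 - <<'E'
from path import *
print(TH,AL,AL-TH,OFF,"pin world",HIN+W@PIN)
w=[(0,.1,.15),(0,.2,.15)]+[(t,t+.2+.166*t/TH,.15) for t in np.linspace(.0,TH,11)[1:]]
rows(w)
E
```

```text
0.9277491200678444 1.3156839338734223 0.3879348138055779 [ 0.00267253 -0.00070145 -0.0162    ] pin world [0.61097618 0.00197789]
[2.58, -0.56, -0.19] world [0.5669 0.1316 0.08  ] knobwin [-0.097  0.002]
[5.05, -1.34, -0.45] world [0.5412 0.1275 0.08  ] knobwin [-0.122 -0.006]
[5.33, -2.66, -0.48] world [0.5364 0.1149 0.08  ] knobwin [-0.125 -0.019]
[5.46, -4.04, -0.5] world [0.5331 0.1014 0.08  ] knobwin [-0.126 -0.033]
[5.44, -5.47, -0.49] world [0.5312 0.0872 0.08  ] knobwin [-0.126 -0.047]
[5.26, -6.92, -0.48] world [0.5309 0.0726 0.08  ] knobwin [-0.124 -0.062]
[4.91, -8.38, -0.44] world [0.5322 0.0576 0.08  ] knobwin [-0.121 -0.076]
[4.38, -9.84, -0.39] world [0.5353 0.0425 0.08  ] knobwin [-0.116 -0.091]
[3.69, -11.26, -0.32] world [0.5401 0.0274 0.08  ] knobwin [-0.109 -0.105]
[2.82, -12.62, -0.23] world [0.5467 0.0126 0.08  ] knobwin [-0.1   -0.119]
[1.79, -13.92, -0.12] world [ 0.5551 -0.0017  0.08  ] knobwin [-0.09  -0.132]
[0.59, -15.12, -0.0] world [ 0.5652 -0.0154  0.08  ] knobwin [-0.077 -0.144]
```

Call:
servo_tool --plan '[[[1.3,-0.3,-0.1,0,0,0],[2.6,-0.6,-0.2,0,0,0],[3.8,-0.9,-0.3,0,0,0],[5,-1.3,-0.4,0,0,0],[5.2,-2,-0.5,0,0,0],[5.3,-2.7,-0.5,0,0,0],[5.5,-4,-0.5,0,0,0],[5.4,-5.5,-0.5,0,0,0],[5.3,-6.9,-0.5,0,0,0],[4.9,-8.4,-0.4,0,0,0],[4.4,-9.8,-0.4,0,0,0],[3.7,-11.3,-0.3,0,0,0],[2.8,-12.6,-0.2,0,0,0],[1.8,-13.9,-0.1,0,0,0],[1.8,-13.9,-0.1,0,0,0]]]'

```text
time: 11.2
tool_pos: [0.5577, -0.0051, 0.0806]
tcp_rot: [0.226, 3.026, -0.014]
wrist_force: [2.5, -0.0, -2.5]
width: 0.245
```

Run:
```python
from path import *
s=st()
snap("scene","scene8",crop=(140,60,340,300),s=2.5)
snap("top","top8",crop=(170,40,470,270),s=2.6)
```

```text
t 11.2 p [ 0.5577 -0.0051  0.0806] F [ 2.5 -0.  -2.5] w 0.245
```

View pics/scene8.png

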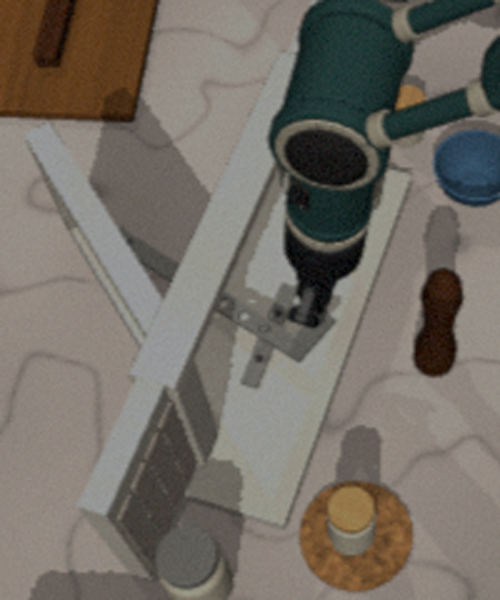

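View pics/top8.png

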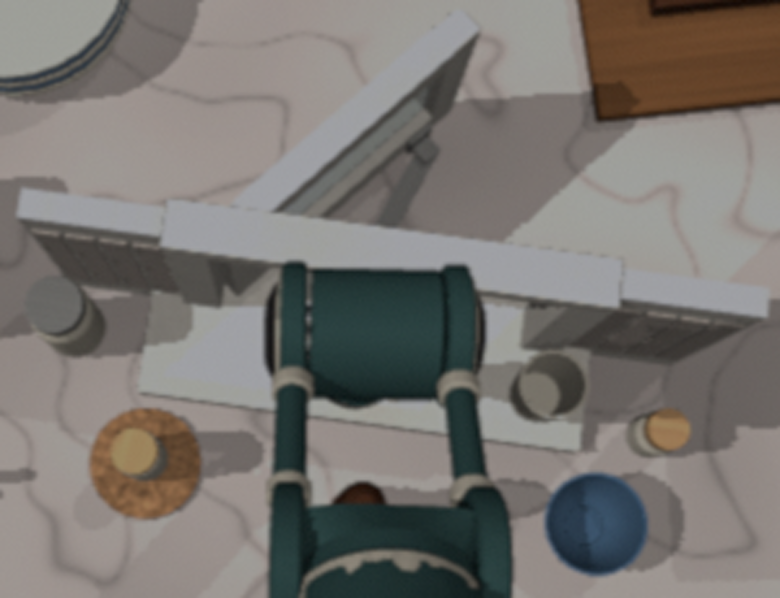

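Run:
```python
from path import *
c=ld("scene8")
o=cv2.resize(c["color"][165:225,215:285,::-1],None,fx=10,fy=10,interpolation=cv2.INTER_CUBIC)
cv2.imwrite("pics/z8.png",cv2.convertScaleAbs(o,alpha=1.5))
T=ld("top8");ft=lambda u,v:((u+.5)/2.6+170-.5,(v+.5)/2.6+40-.5)
a,b=onz(T,*ft(243,205),.2),onz(T,*ft(462,13),.2);p,q=onz(T,*ft(165,202),.214),onz(T,*ft(620,259),.214)
an=lambda v:np.arctan2(v[1],v[0]);print("sash angle",an(b-a)-an(q-p),np.linalg.norm(b-a),an(q-p)+np.pi/2)
pt=lambda w,z:proj(c,[*(HIN+W@w),z])
print("pin tip px",(pt(PIN,.037)-[215,165]+.5)*10-.5,"pin base",(pt(PIN,.025)-[215,165]+.5)*10-.5)
```

```text
sash angle 0.8669020682264863 0.26083669548468197 -0.14102382559833004
pin tip px [320.96319574 278.78773978] pin base [324.72791901 299.63399233]
```

View pics/z8.png

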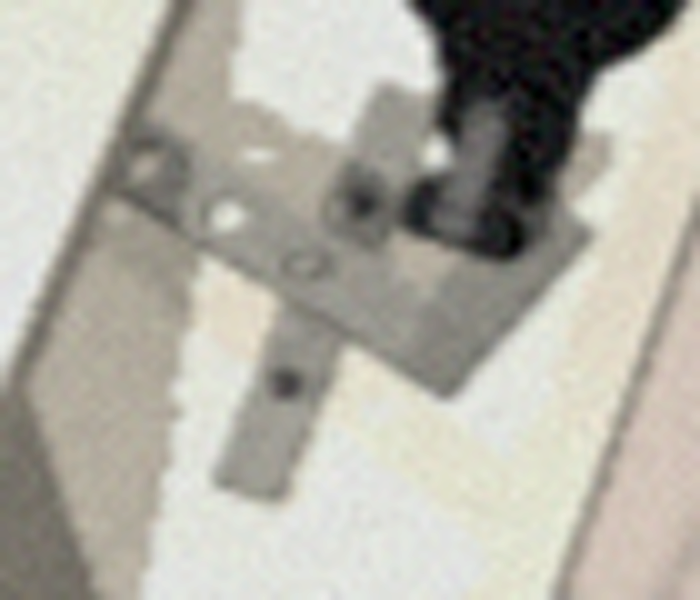

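```bash
cat >> path.py <<'E'
from scipy.optimize import least_squares
def inv(tcp,g=(.85,1.2,.15)): return least_squares(lambda w:(knob(*w)+OFF-tcp)*100,g).x
def hole3(w,r=.22,h=0):
    p=piv(w[0]);xs=rot(w[1])@np.array([0,1.])
    q=HIN+W@(p+xs*(r*np.cos(w[2])-h*np.sin(w[2])));return np.array([*q,.025+r*np.sin(w[2])+h*np.cos(w[2])])
E
python3 - <<'E'
from path import *
c=ld("scene8");s=st();w=inv(s["tool_pos"]);print("th al ph",w)
for r in(.16,.19,.22): print(r,((proj(c,hole3(w,r,.005))-[215,165]+.5)*10-.5).round(), ((proj(c,hole3(w,r,0))-[215,165]+.5)*10-.5).round())
print("hole rel pin (win)",W.T@(hole3(w)[:2]-HIN)-PIN)
E
```

```text
t 11.3 p [ 0.556  -0.0032  0.0801] F [ 0.7 -0.5 -1.7] w 0.242
th al ph [0.84463149 1.19587439 0.15038237]
0.16 [154. 162.] [158. 173.]
0.19 [233. 213.] [237. 224.]
0.22 [315. 266.] [318. 276.]
hole rel pin (win) [-0.00472409  0.00972576]
```

Run:
```python
from path import *
s=st();w=inv(s["tool_pos"])
rows([np.array(w)+f*(np.array([TH,AL,.10])-w) for f in(.25,.5,.75,1)])
```

```text
t 11.3 p [ 0.556  -0.0032  0.0801] F [ 0.7 -0.5 -1.7] w 0.242
[-0.12, -0.38, 0.34] world [ 0.5569 -0.0073  0.0769] knobwin [-0.087 -0.137]
[-0.25, -0.77, 0.68] world [ 0.558  -0.0113  0.0736] knobwin [-0.085 -0.141]
[-0.4, -1.16, 1.02] world [ 0.5593 -0.0155  0.0704] knobwin [-0.083 -0.145]
[-0.57, -1.55, 1.37] world [ 0.5607 -0.0196  0.0671] knobwin [-0.081 -0.148]
```

Call:
servo_tool --plan '[[[-0.1,-0.4,0.3,0,0,0],[-0.2,-0.8,0.7,0,0,0],[-0.4,-1.2,1,0,0,0],[-0.6,-1.55,1.35,0,0,0],[-0.6,-1.55,1.35,0,0,0],[-0.6,-1.55,1.35,0,0,0],[-0.6,-1.55,1.35,0,0,0],[-0.6,-1.55,1.35,0,0,0]]]'

```text
time: 11.97
tool_pos: [0.5615, -0.0196, 0.0677]
tcp_rot: [0.227, 3.028, -0.012]
wrist_force: [0.8, -0.2, -2.2]
width: 0.241
```

Run:
```python
from path import *
s=st();w=inv(s["tool_pos"]);print(w,TH,AL,"hole-pin mm",(W.T@(hole3(w)[:2]-HIN)-PIN)*1000)
c=snap("scene","scene9")
o=cv2.resize(c["color"][165:225,215:285,::-1],None,fx=10,fy=10,interpolation=cv2.INTER_CUBIC)
cv2.imwrite("pics/z9.png",cv2.convertScaleAbs(o,alpha=1.5))
for r in(.16,.19,.22): print(r,((proj(c,hole3(w,r,.005))-[215,165]+.5)*10-.5).round())
print("pin tip",((proj(c,[*(HIN+W@PIN),.037])-[215,165]+.5)*10-.5).round())
rows([(TH,AL,p) for p in(.075,.05,.025,0)])
```

```text
t 11.97 p [ 0.5615 -0.0196  0.0677] F [ 0.8 -0.2 -2.2] w 0.241
[0.93190745 1.31781087 0.10222699] 0.9277491200678444 1.3156839338734223 hole-pin mm [1.72267459 0.01329278]
0.16 [131. 159.]
0.19 [219. 204.]
0.22 [308. 249.]
pin tip [321. 279.]
[0.28, 0.01, 0.69] world [ 0.5595 -0.0191  0.0606] knobwin [-0.083 -0.148]
[0.47, 0.04, 1.33] world [ 0.5583 -0.0186  0.054 ] knobwin [-0.084 -0.148]
[0.64, 0.07, 1.98] world [ 0.5574 -0.0182  0.0474] knobwin [-0.085 -0.148]
[0.79, 0.09, 2.62] world [ 0.5566 -0.0179  0.0408] knobwin [-0.086 -0.147]
```

View pics/z9.png

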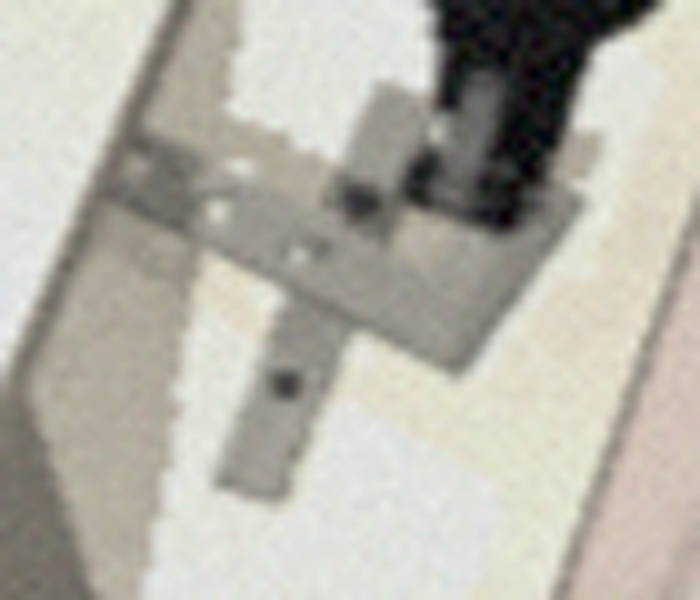

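Call:
servo_tool --plan '[[[0.2,0,0.3,0,0,0],[0.3,0,0.7,0,0,0],[0.4,0,1,0,0,0],[0.5,0,1.3,0,0,0],[0.5,0,1.3,0,0,0],[0.5,0,1.3,0,0,0]]]'

```text
time: 12.52
tool_pos: [0.5571, -0.0189, 0.0537]
tcp_rot: [0.227, 3.03, -0.012]
wrist_force: [-1.2, 0.4, -1.4]
width: 0.238
```

Run:
```python
from path import *
s=st();w=inv(s["tool_pos"]);print(w,TH,AL,"hole-pin mm",(W.T@(hole3(w)[:2]-HIN)-PIN)*1000)
c=snap("scene","scene10")
o=cv2.resize(c["color"][165:225,215:285,::-1],None,fx=10,fy=10,interpolation=cv2.INTER_CUBIC)
cv2.imwrite("pics/z10.png",cv2.convertScaleAbs(o,alpha=1.5))
for r in(.16,.19,.22): print(r,((proj(c,hole3(w,r,.005))-[215,165]+.5)*10-.5).round())
rows([(TH,AL,p) for p in(.05,.025,0)])
```

```text
t 12.52 p [ 0.5571 -0.0189  0.0537] F [-1.2  0.4 -1.4] w 0.238
[0.92119046 1.31307092 0.04881229] 0.9277491200678444 1.3156839338734223 hole-pin mm [-0.75586529 -0.69326718]
0.16 [145. 174.]
0.19 [233. 222.]
0.22 [323. 270.]
[-0.11, 0.05, -0.0] world [ 0.5583 -0.0186  0.054 ] knobwin [-0.084 -0.148]
[0.06, 0.07, 0.64] world [ 0.5574 -0.0182  0.0474] knobwin [-0.085 -0.148]
[0.21, 0.09, 1.29] world [ 0.5566 -0.0179  0.0408] knobwin [-0.086 -0.147]
```

View pics/z10.png

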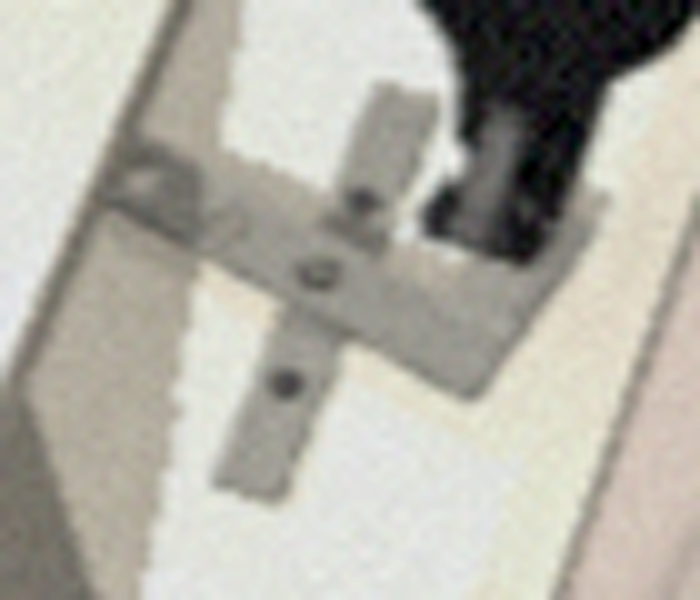

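Pin tip appears inside the last hole at (318,272). Continue down.

Call:
servo_tool --plan '[[[0,0.05,0.2,0,0,0],[0,0.05,0.4,0,0,0],[0.05,0.05,0.65,0,0,0],[0.1,0.1,0.9,0,0,0],[0.15,0.1,1.1,0,0,0],[0.2,0.1,1.25,0,0,0],[0.2,0.1,1.25,0,0,0],[0.2,0.1,1.25,0,0,0]]]'

```text
time: 13.23
tool_pos: [0.557, -0.0179, 0.0415]
tcp_rot: [0.227, 3.029, -0.012]
wrist_force: [0.0, -1.2, 0.8]
width: 0.237
```

Run:
```python
from path import *
s=st();w=inv(s["tool_pos"]);print(w,TH,AL,"hole-pin mm",(W.T@(hole3(w)[:2]-HIN)-PIN)*1000)
c=snap("scene","scene11")
o=cv2.resize(c["color"][165:225,215:285,::-1],None,fx=10,fy=10,interpolation=cv2.INTER_CUBIC)
cv2.imwrite("pics/z11.png",cv2.convertScaleAbs(o,alpha=1.5))
```

```text
t 13.23 p [ 0.557  -0.0179  0.0415] F [ 0.  -1.2  0.8] w 0.237
[0.93024436 1.31705364 0.00253531] 0.9277491200678444 1.3156839338734223 hole-pin mm [0.36223661 0.16007256]
```

View pics/z11.png

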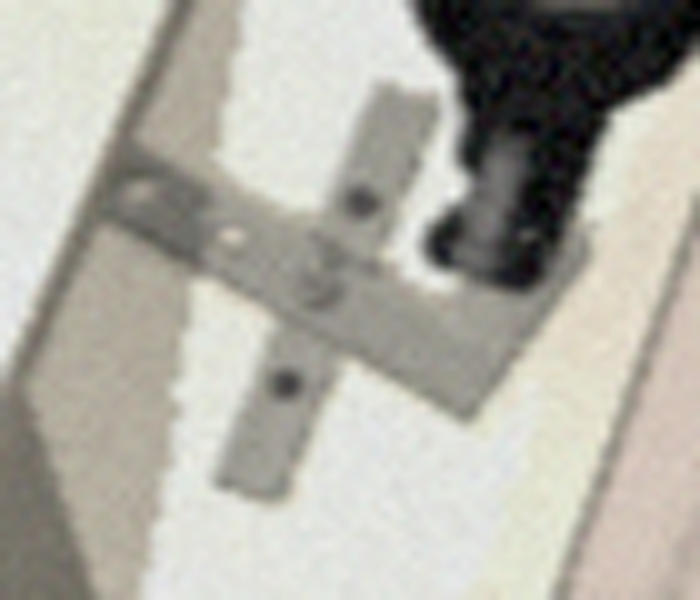

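Call:
servo_tool --plan '[[[0,0,0.1,0,0,0],[0,0,0.1,0,0,0]]]'

```text
time: 13.45
tool_pos: [0.5573, -0.0179, 0.0406]
tcp_rot: [0.227, 3.029, -0.012]
wrist_force: [-1.4, -0.4, 0.6]
width: 0.241
```

Call:
servo_tool --plan '[[[0,0,0,0,0,0],[0,0,0,0,0,0],[0,0,0,0,0,0],[0,0,0,0,0,0],[0,0,0,0,0,0]]]' --claw 5

```text
time: 13.87
tool_pos: [0.5572, -0.0179, 0.0406]
tcp_rot: [0.227, 3.029, -0.012]
wrist_force: [-1.2, -0.0, 0.2]
width: 0.586
```

Call:
servo_tool --plan '[[[0,0,-0.5,0,0,0],[0,0,-1.5,0,0,0],[0,0,-3,0,0,0],[0,0,-5,0,0,0],[0,0,-8,0,0,0],[0,0,-11,0,0,0],[0,0,-14,0,0,0],[0,0,-17,0,0,0],[0,0,-20,0,0,0],[2,0,-22,0,0,0],[4.5,0,-22,0,0,0],[7.5,0,-22,0,0,0],[10,0,-22,0,0,0],[12,0,-22,0,0,0],[12,0,-22,0,0,0]]]'

```text
time: 15.12
tool_pos: [0.413, 0.0037, 0.2469]
tcp_rot: [0.226, 3.03, -0.011]
wrist_force: [0.2, 0.1, -0.4]
width: 0.584
```

Run:
```python
from path import *
s=st()
c=snap("scene","scene12",crop=(140,60,340,300),s=2.5)
o=cv2.resize(c["color"][165:225,215:285,::-1],None,fx=10,fy=10,interpolation=cv2.INTER_CUBIC)
cv2.imwrite("pics/z12.png",cv2.convertScaleAbs(o,alpha=1.5))
snap("top","top12",s=1.4)
```

```text
t 15.12 p [0.413  0.0037 0.2469] F [ 0.2  0.1 -0.4] w 0.584
```

View pics/scene12.png

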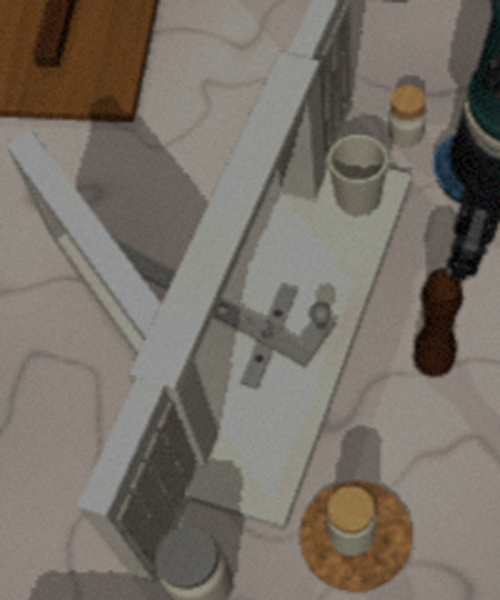

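View pics/z12.png

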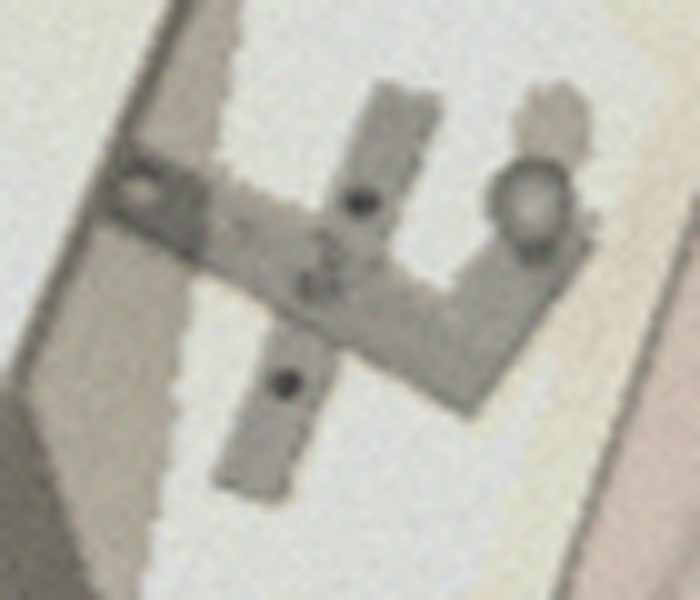

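View pics/top12.png

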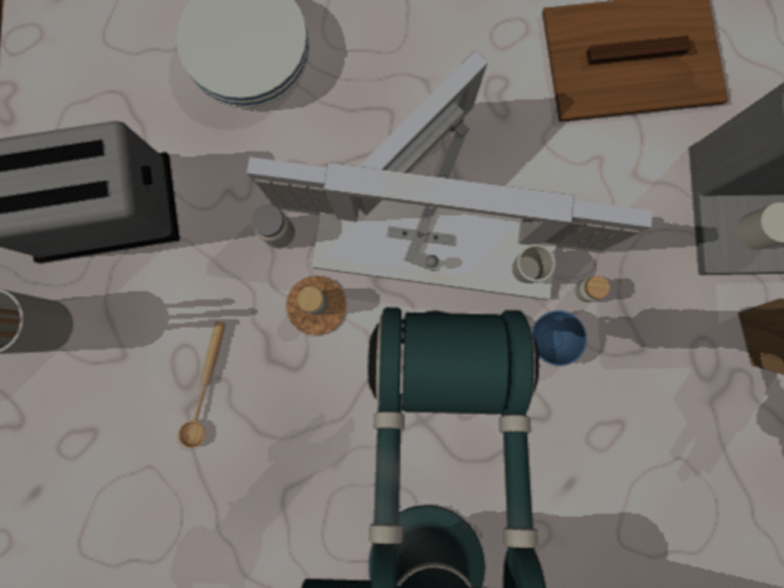

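Run:
```python
from path import *
S=ld("scene12");T=ld("top12")
a=(532.5/10+215-.5,208/10+165-.5);b=((432.5)/1.4-.5,261.5/1.4-.5)
print("knob",tri(S,a,T,b),"model",knob(TH,AL,0))
for n,c in(("S",S),("T",T)):
    hsv=cv2.cvtColor(c["color"],cv2.COLOR_RGB2HSV);m=cv2.inRange(hsv,(100,100,30),(120,255,255))
    print("bowl",np.argwhere(m).mean(0)[::-1])
print("jar lid",onz(S,(350+.5)/2.5+140-.5,(508+.5)/2.5+60-.5,.086),onz(T,311.5/1.4-.5,299/1.4-.5,.086))
```

```text
knob (array([ 0.55542087, -0.01748752,  0.05763205]), np.float64(0.000550413741859463)) model [ 0.5538909  -0.01716033  0.057     ]
bowl [321.99468085 142.50531915]
bowl [399.22170686 241.0380334 ]
jar lid [0.48640963 0.20226381 0.086     ] [0.48608476 0.20090118 0.086     ]
```

```bash
python3 -c "
from workcell import finish_job
print(finish_job())"
```

```text
the job is handed in; nothing more can be done
None
```

The job is done and handed in at about 15 s of robot time. I moved the white jar onto the cork mat, then lifted the stay off its pin by the ball knob. I swung the window open and lowered the stay's last hole over the same pin. Then I let go and drew the arm back above the pepper mill, clear of everything.

**Last checks:**
- **Jar:** it stands upright about 5 mm from the mat's centre, well inside its edge.
- **Stay:** the knob measures 57.6 mm above the worktop, where a fully seated stay gives 57 mm. It lies within 2 mm of the place calculated for the last hole on the pin. The last picture shows the pin in the last hole.
- **Sash:** it reads about 0.93 rad by geometry. I did not measure the sash angle in the final picture; a rough measurement during the swing read 0.87 against the 0.84 expected at that point.
- **Other things:** nothing looks moved in the last pictures. I only compared the bowl's position by number, and it matched the start in the top view; in the scene view the gripper partly hides it.
- **Forces:** the wrist readings I saw never went above about 6 N.

**Disagreement:** the gripper read about 20 mm on the 24 mm ball, so the grip was probably a little off the ball's middle. It held through the whole move.

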